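# Bring the finial ball to the glue-up, level on its tray

### The job

The glue bottle has been left standing in the finishing tray, where it blocks the handle: set it down upright on the round blue glue mat and let it go. Then pick the tray up by its handle and carry it level, with the turned ball lying loose in its pocket, to the spindle clamped in the vise, and finish while holding it there: level, still, the ball at about the height of the pin on top of the spindle and within 15 cm of it, so that I can take it and glue it on. Don't touch the ball or let it roll out, don't bump the vise or spindle, and leave the other things on the bench alone.

Things in the scene. Friction and masses are not known exactly. Their poses are not given: they have to be found in the camera images.
- tray_grip (a point): Middle of the tray's handle, the point to grasp, 99 mm above the tray's underside. The handle is an upright board 16 mm thick, 134 mm long, along the tray's y; its top edge is 116 mm above the underside, its top bar 34 mm high with a hand slot below. Axes: x across the board towards the ball's side, y along it, z up.
- tray: Plywood finishing tray, 160 mm (x) by 150 mm (y), about 0.38 kg, balanced on the handle board that crosses its middle at x = 0; origin at the centre of its underside, axes as tray_grip. Floor 14 mm above the underside, lip 24 mm.
- tray_pocket (a point): Where the ball's centre lies when seated in the tray's pocket: 45 mm from the handle's middle plane on the tray's +x side, 43 mm above the underside (56 mm below tray_grip). The pocket is a 20 mm hole in a pale plywood block 56 mm square, 12 mm high; the ball would roll out at about 30 degrees of tilt. Axes as the tray's.
- ball_center (a point): Centre of the turned dark wood ball, 40 mm in diameter, 26 g, loose in the pocket; its top is 63 mm above the tray's underside. It may turn, so its axes mean nothing.
- bottle_mid (a point): On the axis of the yellow glue bottle with orange nozzle, 72 mm above its base, a good height to grasp. Body 54 mm in diameter up to 86 mm, 110 mm high in all, about 0.22 kg. It starts upright on the tray's floor, on the side away from the ball, 4 to 8 mm from the handle board: fingers that close along the board (tray's y) can grip it, but no finger fits between it and the board. z is up.
- glue_mat: Round blue silicone mat fixed on the bench, 130 mm in diameter, 3 mm thick; origin at the centre of its underside.
- pin_top (a point): Top end of the light wooden pin (10 mm in diameter, 18 mm long) on the dark turned spindle that is clamped upright in the vise, 217 mm above the bench. Above the jaws the spindle is at most 38 mm square (up to 145 mm high), then at most 18 mm in radius. Axes as the vise's.
- vise: Fixed wooden twin-screw bench vise; origin on the bench under the pin. Jaws 360 mm along its y, 130 mm high, reaching 64 mm behind (+x) and 59 mm in front (-x) of the origin. Two iron handwheels of 80 mm diameter in front, 125 mm to either side, reach to x = -105 mm, 112 mm high. A low foot reaches 164 mm behind.
- square: Black combination square with a steel blade 300 mm long lying on the bench; origin under the middle of its head's long edge, the blade parallel to its y, 65 mm to its +x side; 20 mm high. Leave alone.
- saw: Dovetail saw with a brass back lying on the bench; origin at the heel of the back, the 300 mm blade along its +x, the handle at -x; 20 mm high. Leave alone.
- offcut: Pine offcut with dovetails on one end, 110 by 80 by 20 mm; origin under its middle. Leave alone.
- varnish: Green varnish tin 84 mm in diameter, 105 mm high; origin at the centre of its underside. Leave alone.
- mallet: Wooden joiner's mallet lying down: head 85 by 135 by 62 mm high, origin under the head's middle, handle along its x to 292 mm. Leave alone.
- brush_jar: Glass jar 80 mm in diameter with brushes standing in it, 230 mm high in all; origin at the centre of its underside. Leave alone.
There are look-alikes about, which are no part of the job. There is more than one size of the part that bears bottle_mid; the job needs the middle-sized. Leave any turquoise look-alike of the tray alone.

How it is judged:
On the way, in this order (a step that is already met when the one before it is completed fails the run):
1. the glue bottle stands upright on the glue mat, let go, while the tray is still down on the bench (horizontal distance between bottle_mid and glue_mat below 0.055 m and height (world z) of bottle_mid between 0.068 and 0.08 m and angle between bottle_mid's own z axis and vertical below 0.1 rad and contact force between the fingers and bottle below 0.1 N and height (world z) of tray_grip below 0.11 m), for 0.3 s.
2. the tray is lifted off the bench by its handle (height (world z) of tray_grip above 0.14 m and contact force between the fingers and tray above 1 N and contact force between tray and table below 0.1 N), for 0.2 s.
At the end, for the whole second after the job is handed in: Only the gripper holds the tray, within 7 degrees of level and still; the ball is in its pocket (8 mm), its centre within 155 mm horizontally and 40 mm in height of the pin's top; the glue bottle stands upright on the mat, axis within 55 mm of its centre, released (horizontal distance between bottle_mid and glue_mat below 0.055 m and height (world z) of bottle_mid between 0.068 and 0.08 m and angle between bottle_mid's own z axis and vertical below 0.1 rad and contact force between each of the fingers, tray and bottle below 0.1 N and distance between ball_center and tray_pocket below 0.008 m and angle between tray_grip's own z axis and vertical below 0.12 rad and linear speed of tray below 0.03 m/s and angular speed of tray below 0.15 rad/s and horizontal distance between ball_center and pin_top below 0.155 m and z of ball_center in the frame of pin_top between -0.04 and 0.04 m and contact force between the fingers and tray above 1 N and contact force between tray and table below 0.1 N and contact force between tray and vise below 0.1 N); the arm keeps its last pose, push and grip.
It fails at once if the ball leaves its pocket, or the tray is tipped by more than 20 degrees (distance between ball_center and tray_pocket above 0.015 m or angle between tray_grip's own z axis and vertical above 0.35 rad).
It fails at once if the robot or the bottle touches the ball (contact force between any of the fingers, the arm, bottle and ball above 0.3 N).
It fails at once if the vise or the spindle is bumped (more than 5 N) (contact force between vise and anything else above 5 N).
It fails at once if the glue bottle is knocked over or dropped from more than about 25 mm (angle between bottle_mid's own z axis and vertical above 0.7 rad or (linear speed of bottle above 0.7 m/s and contact force between the fingers and bottle below 0.05 N)).
It fails at once if another thing on the bench is moved by more than 20 mm (distance of any of square, saw, offcut, varnish, mallet, brush_jar from where it was at the start of the episode above 0.02 m).
It also fails if it takes over 69 s, if anything falls off the work surface, if the arm or the gripper's body presses on something with over 40 N, if the wrist force passes 120 N, or if a joint passes its speed limit or range.

### The arm

A 6-joint arm with a two-finger parallel gripper is mounted at the origin on the work surface. World frame = base frame: x ahead of the robot, y to its left, z up, the work surface at z = 0. Lengths are in m, angles in rad, forces in N, time in s.
With the tool pointing down it reaches from about 0.375 to 0.9 m from the base axis. Payload 3.1 kg.
Tool frame: the origin (TCP) lies at the centre of the arm's flange, where the gripper is bolted on; the fingertips stand 173 mm ahead of it and the grasp point (between the pads) lies 155 mm ahead of it; z points along the fingers, y is the line along which they close (so a half turn about z gives the same grasp; the last joint's range is limited). The gripper opens to 85 mm and grips with 20 to 120 N. Pads are 22 mm wide; open, the fingers measure 114 mm over their backs; the gripper's body (76 mm by 85 mm) begins 54 mm behind the grasp point. The pads swing forward as they close: fully open they stand 13 mm farther back than shut.
Start: joints at [1.085, 0.527, 1.433, -0, 1.181, -0.178], TCP at [0.189, 0.596, 0.405] pointing down, gripper open.
Joint ranges: [-3.08, 3.08], [-0.75, 2.2], [0.22, 2.44], [-1.43, 4.57], [0, 2.65], [-2.85, 2.85]. Speed limits (rad/s): [2.79, 2.79, 3.14, 3.14, 3.14, 3.14].

### API

Orientations are given as [roll, pitch, yaw] about the fixed x, y, z axes, in that order (R = Rz(yaw) Ry(pitch) Rx(roll)).
In Python, from cell import robot, get_image, spotter gives the robot as it stands.
- The arm moves only by the shell command python3 -m inch 'ROWS' [FORCE]. ROWS is JSON, one flat list of numbers, 5 for each row, row after row: the shift along the tool's x, y, z in m, then the turn about the tool's z in rad, then the closure in counts, from 0 (fully open) to 255 (shut). A call has 1 to 8 rows; each row is the pose to reach, as a shift and turn from the pose commanded when the call began, along the tool's axes at that moment; what a row does not reach only later rows make up. A row lasts 1/12 s, in which the tool goes at most 41.7 mm and 7.16 degrees, less where a joint would pass 70% of its speed; a pose out of reach is approached as far as the arm can. A call with a gripper value outside its range is refused whole. The fingers move at their own pace and stop on an object; FORCE is the grip in N (left out, the last holds). Time passes only in rows, so rows that repeat a pose let the fingers close. It gives the time, the measured TCP pose, the force and the opening at its end, in the units of the state.
- robot.state(): the state, without advancing time (a new reading comes with each control period).
- get_image(name): name is "side" or "top" or "wrist"; returns a dict with "frame" (480x640x3 uint8, blue, green, red), "z_map" (480x640 float32, m along the optical axis (not along the pixel's ray), 0 where there is no reading), "vertical_fov" (degrees; the focal length in pixels is half the picture's height over the tangent of half this angle, whatever the lens; pixels are square), "cx", "cy" (the principal point, pixels), "eye" and "rotation" of the camera in the world; the wrist camera has in their place "T_tool_cam" (4x4, takes a point from camera to tool coordinates, whose origin is the TCP and whose axes are the flange's). Camera axes: x right, y down, z forward; pixel columns grow to the right and rows downward; lengths in m; the calibration is good to about 2 mm. A picture is of the moment at which its call begins: read the wrist's pose just before it.
- robot.close_job(): hands the job in, once; it reports no verdict.
Trained networks look in the newest picture that a camera, given by its name, has taken for a name from the list of things; names that differ only in an ending like _2 or _b are one class to them, and where a whole thing is asked for, a point or a joint stands for the part that bears it (a point fixed in the world has none). Each returns a list of dicts, best first, with "score" (0 to 1); they miss things now and then, are a little off and sometimes report something else, mostly with a low value. They report only what shows in the picture. A call takes as long as a camera call. They do not tell look-alikes from the thing itself.
- spotter.find_in(thing, camera): "location" ([column, row] in pixels, amid what is visible of it).
- spotter.outline_of(thing, camera): "pixels" (480x640 bool, what is visible of it) and "location" ([column, row] in pixels, amid what is visible of it).
- spotter.landmark_of(thing, camera): "location" ([column, row] in pixels: a listed point, or the origin of a listed thing).
The state is a dict: "t": time; "joints": joint angles; "dq": joint speeds; "joint_efforts": joint torques, N m; "position": TCP position; "tool_rot": TCP orientation; "force": force on the tool from outside, world axes, zero at the start; "torque": the same for the moment, N m; "opening": opening from 0.0 (shut) to 1.0 (fully open).
Only numpy, scipy, OpenCV 4.12 (cv2) and the standard library are available. Lean on these libraries where they do the work, as an engineer would, in place of code of your own. Each camera call takes 0.05 s, during which the arm holds its last target. There are 200 camera calls.

## Working session

There is one attempt and no reset: what is moved stays moved. The work goes in short steps, Python scripts to look and compute and a shell command to move; the robot and the scene stay as the last step left them, time stands still between calls to the robot, and variables do not carry over. Pictures are saved under pics/ and viewed, on a budget of 10 in all, crops included, one or two more only if the job needs it, and the job is handed in when it is done.

```bash
mkdir -p pics; ls; cat > h.py <<'E'
import numpy as np,cv2
from cell import robot,get_image,spotter
from scipy.spatial.transform import Rotation as R
def cam(name):
    s=robot.state(); im=get_image(name)
    if name=='wrist':
        T=np.eye(4);T[:3,:3]=R.from_euler('xyz',s['tool_rot']).as_matrix();T[:3,3]=s['position']
        T=T@np.array(im['T_tool_cam'])
        im['eye']=T[:3,3];im['rotation']=T[:3,:3]
    im['f']=240/np.tan(np.radians(im['vertical_fov'])/2)
    return im
def ray(im,u,v):
    return np.array(im['rotation'])@np.array([(u-im['cx'])/im['f'],(v-im['cy'])/im['f'],1])
def onz(im,uv,z):
    d=ray(im,*uv);e=np.array(im['eye']);return e+d*(z-e[2])/d[2]
def cloud(im):
    v,u=np.mgrid[:480,:640];z=im['z_map']
    P=np.stack([(u-im['cx'])/im['f']*z,(v-im['cy'])/im['f']*z,z],-1)
    return P@np.array(im['rotation']).T+np.array(im['eye'])
E
python3 - <<'E'
from h import *
print(robot.state())
for c in ['top','side']:
    im=cam(c);cv2.imwrite(f'pics/{c}1.png',im['frame']);print(c,im['eye'],im['rotation'],im['f'])
    C=cloud(im)
    for t in ['tray_grip','tray','ball_center','tray_pocket','bottle_mid','glue_mat','pin_top','vise','varnish','brush_jar','mallet','saw','square','offcut']:
        for d in spotter.landmark_of(t,c)[:4]:
            u,v=d['location'];
            i,j=int(np.clip(round(v),0,479)),int(np.clip(round(u),0,639))
            print(t,round(d['score'],2),np.round([u,v]),C[i,j].round(3))
E
```

```text
pics
{'t': 0.0, 'joints': array([ 1.08547754e+00,  5.28457353e-01,  1.43388774e+00, -3.22530487e-05,
        1.18135461e+00, -1.78507807e-01]), 'dq': array([ 5.03456564e-05,  5.02789043e-04,  7.30093525e-04, -7.51523325e-04,
       -2.38285223e-04, -6.56302683e-04]), 'joint_efforts': array([ 2.02096329e-03, -4.42339110e+01, -1.78031820e+01, -1.93272622e-04,
        8.33933445e-03, -8.38038972e-06]), 'position': array([0.18858353, 0.59551801, 0.40374325]), 'tool_rot': array([-3.13951379e+00, -3.44791488e-04,  2.83479359e+00]), 'force': array([-1.02295746, -0.13637105,  0.18038329]), 'torque': array([-0.00556115, -0.02184118,  0.04158573]), 'opening': 0.999995207982901}
top [ 0.24511708 -0.00722198  1.73783142] [-3.00385905e+00 -1.82808978e-03 -1.59568261e+00] 538.3436543378473Traceback (most recent call last):
  File "<stdin>", line 5, in <module>
  File "h.py", line 19, in cloud
    return P@np.array(im['rotation']).T+np.array(im['eye'])
           ~~~~~~~~~~~~~~~~~~~~~~~~~~~~^~~~~~~~~~~~~~~~~~~~
ValueError: operands could not be broadcast together with shapes (480,640) (3,)
```

```bash
sed -i "s|    im\['f'\]=|    else: im['rotation']=R.from_euler('xyz',im['rotation']).as_matrix()\n    im['f']=|" h.py
python3 - <<'E'
from h import *
ims=[]
for c in ['top','side']:
    im=cam(c);ims.append(im['frame']);print(c,im['eye'])
    C=cloud(im)
    for t in ['tray_grip','tray','ball_center','tray_pocket','bottle_mid','glue_mat','pin_top','vise','varnish','brush_jar','mallet','saw','square','offcut']:
        for d in spotter.landmark_of(t,c)[:4]:
            u,v=d['location'];
            i,j=int(np.clip(round(v),0,479)),int(np.clip(round(u),0,639))
            print(t,round(d['score'],2),np.round([u,v]),C[i,j].round(3))
cv2.imwrite('pics/top1.png',ims[0]);cv2.imwrite('pics/side1.png',ims[1])
E
```

```text
top [ 0.24511708 -0.00722198  1.73783142]
tray_grip 0.75 [237. 228.] [0.518 0.226 0.113]
tray_grip 0.68 [216. 335.] [0.197 0.289 0.119]
tray_grip 0.41 [168. 202.] [0.605 0.439 0.106]
tray 0.97 [223. 334.] [0.199 0.269 0.115]
tray 0.76 [237. 234.] [0.514 0.24  0.017]
ball_center 0.6 [243. 217.] [0.56  0.213 0.068]
tray_pocket 0.98 [242. 215.] [0.568 0.217 0.061]
tray_pocket 0.96 [222. 319.] [0.243 0.29  0.006]
bottle_mid 0.82 [227. 237.] [0.489 0.255 0.123]
bottle_mid 0.77 [171. 235.] [0.498 0.422 0.133]
bottle_mid 0.7 [227. 280.] [0.362 0.262 0.08 ]
glue_mat 0.82 [348. 248.] [ 0.462 -0.119 -0.003]
pin_top 0.94 [404. 161.] [ 0.69  -0.279  0.202]
vise 0.91 [389. 183.] [ 0.644 -0.243  0.127]
varnish 0.78 [168. 201.] [0.609 0.439 0.106]
brush_jar 0.86 [494. 228.] [ 0.503 -0.57   0.083]
mallet 0.68 [235. 229.] [0.518 0.234 0.096]
mallet 0.65 [132. 250.] [0.464 0.56  0.068]
saw 0.76 [272. 162.] [0.756 0.124 0.002]
saw 0.72 [243. 217.] [0.56  0.213 0.068]
saw 0.57 [158. 292.] [0.333 0.491 0.021]
square 0.75 [441. 275.] [ 0.365 -0.413  0.015]
square 0.27 [227. 244.] [0.47  0.257 0.108]
offcu
[... 441 characters left out ...]
.276 0.026]
bottle_mid 0.8 [318. 321.] [0.488 0.281 0.104]
bottle_mid 0.58 [314. 373.] [0.491 0.459 0.118]
glue_mat 0.63 [255. 409.] [0.62  0.501 0.05 ]
glue_mat 0.62 [290. 319.] [0.555 0.289 0.119]
glue_mat 0.58 [329. 261.] [ 0.466 -0.105  0.004]
pin_top 0.73 [260. 179.] [ 0.685 -0.264  0.213]
vise 0.64 [267. 235.] [ 0.652 -0.089  0.114]
varnish 0.77 [254. 408.] [0.622 0.503 0.055]
brush_jar 0.7 [321. 186.] [ 0.501 -0.559  0.028]
mallet 0.62 [320. 186.] [ 0.505 -0.568  0.023]
mallet 0.56 [319. 457.] [0.472 0.73  0.219]
saw 0.95 [223. 314.] [0.756 0.153 0.012]
square 0.6 [356. 215.] [ 0.373 -0.364  0.016]
offcut 0.83 [382. 422.] [0.344 0.509 0.019]
offcut 0.41 [308. 340.] [0.515 0.273 0.033]
```

View pics/top1.png

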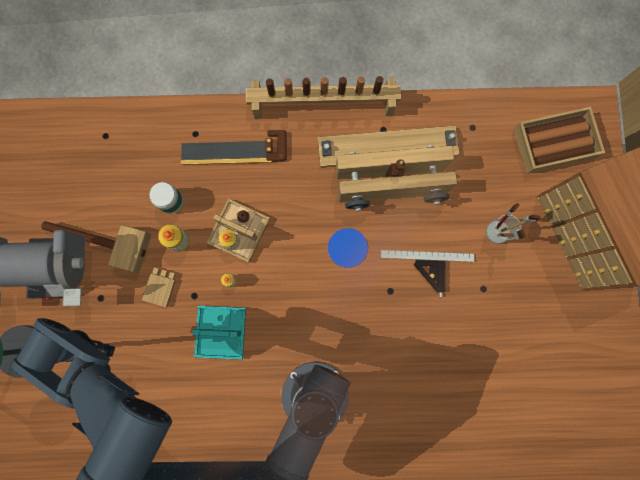

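View pics/side1.png

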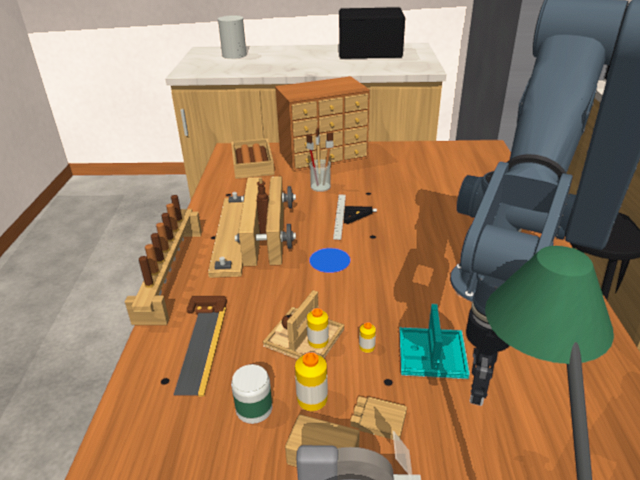

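```bash
python3 - <<'E'
from h import *
Cs={}
for c in ['top','side']:
    im=cam(c);C=cloud(im);Cs[c]=C;F=im['frame'].astype(int);z=im['z_map']>0
    near=z&(abs(C[...,0]-.53)<.13)&(abs(C[...,1]-.235)<.13)
    b,g,r=F[...,0],F[...,1],F[...,2]
    # board: plausible wood top edge, non saturated
    hsv=cv2.cvtColor(im['frame'],cv2.COLOR_BGR2HSV)
    m=near&(C[...,2]>.106)&(C[...,2]<.12)&(hsv[...,1]<150)
    P=C[m];print(c,'board n',len(P))
    if len(P)>10:
        q=P[:,:2];
        (cx,cy),(w,h),a=cv2.minAreaRect(q.astype(np.float32));print(cx,cy,w,h,a,'zmed',np.median(P[:,2]))
    y=near&(hsv[...,1]>190)&(hsv[...,0]>5)&(hsv[...,0]<32)&(C[...,2]>.085)
    print('bottle',y.sum(),C[y].mean(0),C[y].max(0),C[y].min(0))
    d=near&(hsv[...,2]<70)&(C[...,2]>.035)&(C[...,2]<.075)
    print('ball',d.sum(),np.median(C[d],0),C[d].max(0),C[d].min(0))
    bl=z&(b>150)&(r<60)&(abs(C[...,2])<.02)&(abs(C[...,0]-.46)<.12)&(abs(C[...,1]+.11)<.12)
    q=C[bl];print('mat',bl.sum(),(q.max(0)+q.min(0))/2,q.max(0)-q.min(0))
    for t in ['pin_top']:
        for dd in spotter.landmark_of(t,c)[:2]:print(t,dd['score'],onz(im,dd['location'],.217))
    for t in ['tray_grip','tray','tray_pocket']:
        for dd in spotter.landmark_of(t,c)[:2]:print(t,dd['score'],onz(im,dd['location'],{'tray_grip':.099,'tray':0,'tray_pocket':.043}[t]))
    s=z&(C[...,2]>.14)&(abs(C[...,0]-.69)<.08)&(abs(C[...,1]+.27)<.08)
    print('spindle',s.sum(),C[s].mean(0),C[s].max(0),C[s].min(0))
    for u,v in ([(40,265),(70,245),(15,345),(75,385),(72,297)] if c=='top' else [(340,465),(565,300),(480,370)]):
        print((u,v),C[v,u].round(3))
E
```

```text
top board n 206
0.5264248847961426 0.2355881929397583 0.13450412452220917 0.01697283796966076 63.54358673095703 zmed 0.11546511119742686
bottle 53 [0.48977312 0.25798661 0.11866898] [0.50450348 0.27163927 0.13156004] [0.477581   0.24587647 0.10472496]
ball 71 [0.56076336 0.21123494 0.0572649 ] [0.58118591 0.23071345 0.0744978 ] [0.54860168 0.19881678 0.03995196]
mat 636 [ 0.4689474  -0.10761513  0.00423332] [0.11151097 0.10235878 0.02681698]
pin_top 0.62 [ 0.68204572 -0.26828711  0.217     ]
pin_top 0.56 [ 0.34623852 -0.365307    0.217     ]
tray_grip 0.97 [0.19706217 0.28650484 0.099     ]
tray_grip 0.88 [0.52394517 0.23448705 0.099     ]
tray 0.91 [0.51609808 0.22732901 0.        ]
tray 0.78 [0.19262663 0.29312107 0.        ]
tray_pocket 0.92 [0.56125694 0.21291629 0.043     ]
tray_pocket 0.7 [0.51918769 0.22656409 0.043     ]
spindle 192 [ 0.67925468 -0.26522842  0.17104867] [ 0.74389857 -0.21923949  0.22078675] [ 0.62872277 -0.34007338  0.14023196]
(40, 265) [0.41  0.778 0.2  ]
(70, 245) [0.468 0.704 0.178]
(15, 345) [0.179 0.938 0.016]
(75, 385) [0.122 0.471 0.643]
(72, 297) [0.
[... 329 characters left out ...]
22312421 0.06531945] [0.56444111 0.20634901 0.05713532]
mat 707 [ 0.4645332  -0.11700026  0.00242687] [0.12342323 0.1300768  0.01412428]
pin_top 0.82 [ 0.68059928 -0.27584188  0.217     ]
tray_grip 0.78 [0.52938201 0.24279251 0.099     ]
tray_grip 0.65 [0.19576007 0.28592771 0.099     ]
tray 0.83 [0.19590948 0.29608991 0.        ]
tray 0.67 [0.52371131 0.24080109 0.        ]
tray_pocket 0.87 [0.24682195 0.2935088  0.043     ]
tray_pocket 0.69 [0.34284321 0.5242114  0.043     ]
spindle 191 [ 0.68514605 -0.25829596  0.17116107] [ 0.70507674 -0.2400445   0.21575079] [ 0.66555791 -0.28439026  0.14029842]
(340, 465) [0.437 0.733 0.203]
(565, 300) [0.188 0.792 0.606]
(480, 370) [0.214 0.657 0.346]
```

```bash
cat >> h.py <<'E'
def shift(p,yaw=None):
    s=robot.state();M=R.from_euler('xyz',s['tool_rot']).as_matrix()
    d=M.T@(np.array(p)-s['position'])
    t=0 if yaw is None else -((yaw-s['tool_rot'][2]+np.pi)%(2*np.pi)-np.pi)
    print('shift mm',(d*1000).round(1),'turn',round(t,3),'rows>=',np.ceil(max(np.linalg.norm(d)/.0417,abs(t)/.125)))
def st():
    s=robot.state();print('t',round(s['t'],2),'p',s['position'].round(4),'rot',s['tool_rot'].round(4),'F',s['force'].round(2),'op',round(s['opening'],3),'q',s['joints'].round(2))
E
python3 -c "
from h import *
shift([.489,.256,.40],2.684)
print(np.round(get_image('wrist')['T_tool_cam'],3))"
```

```text
shift mm [-388.9 -233.3    4.7] turn 0.151 rows>= 11.0
[[-0.    -0.951 -0.309  0.078]
 [ 1.    -0.     0.001  0.001]
 [-0.001 -0.309  0.951  0.03 ]
 [ 0.     0.     0.     1.   ]]
```

```bash
python3 -m inch '[-20,-12,0,0.02,0]' 2>&1 | tail -3 >/dev/null; python3 -c "
from h import *
st()"
```

```text
t 2.18 p [0.2133 0.5679 0.4049] rot [ 3.1366e+00 -2.4000e-03  2.8206e+00] F [0.92 0.1  0.44] op 1.002 q [ 1.03  0.5   1.48  0.    1.15 -0.22]
```

```bash
python3 -m inch '[-0.035,-0.02,0,0.02,0, -0.07,-0.04,0,0.04,0, -0.105,-0.06,0,0.06,0, -0.14,-0.08,0,0.08,0, -0.175,-0.1,0,0.1,0, -0.21,-0.12,0,0.12,0, -0.24,-0.14,0,0.135,0, -0.26,-0.155,0,0.135,0]'; python3 -c "
from h import *
st();shift([.489,.256,.40],2.684)"
```

```text
t: 2.85
position: [0.4149, 0.332, 0.405]
tool_rot: [3.141, 0.001, 2.677]
force: [-0.5, 0.1, 0.6]
opening: 0.997
t 2.85 p [0.4149 0.332  0.405 ] rot [3.1411e+00 1.5000e-03 2.6772e+00] F [-0.46  0.05  0.57] op 0.997 q [ 0.46  0.4   1.67 -0.    1.07 -0.64]
shift mm [-100.3  -34.8    5.1] turn -0.007 rows>= 3.0
```

```bash
python3 -m inch '[-0.035,-0.012,0.002,0,0, -0.07,-0.024,0.004,-0.005,0, -0.1,-0.035,0.005,-0.007,0, -0.1,-0.035,0.005,-0.007,0, -0.1,-0.035,0.005,-0.007,0]'; python3 - <<'E'
from h import *
st();im=cam('wrist');cv2.imwrite('pics/w1.png',im['frame'][:, :]);C=cloud(im)
hsv=cv2.cvtColor(im['frame'],cv2.COLOR_BGR2HSV);z=im['z_map']>0
near=z&(abs(C[...,0]-.53)<.13)&(abs(C[...,1]-.235)<.13)
m=near&(C[...,2]>.11)&(C[...,2]<.122)&(hsv[...,1]<150)
print(m.sum(),cv2.minAreaRect(C[m][:,:2].astype(np.float32)),np.median(C[m][:,2]))
y=near&(C[...,2]>.116)&(hsv[...,1]>180)&(hsv[...,0]<32)
print('nozzle',y.sum(),(C[y].max(0)+C[y].min(0))/2,C[y].mean(0),C[y].max(0))
for lo,hi in [(.086,.1),(.1,.112),(.11,.13)]:
    y=near&(C[...,2]>lo)&(C[...,2]<hi)&(hsv[...,1]>180)&(hsv[...,0]<32);print(lo,y.sum(),C[y].max(0),C[y].min(0),C[y].mean(0))
E
```

```text
t: 3.27
position: [0.4879, 0.2571, 0.3996]
tool_rot: [3.141, -0.0, 2.683]
force: [0.1, 0.3, -0.2]
opening: 1.003
t 3.27 p [0.4879 0.2571 0.3996] rot [ 3.1413e+00 -1.0000e-04  2.6831e+00] F [ 0.1   0.25 -0.18] op 1.003 q [ 0.28  0.44  1.62  0.    1.08 -0.83]
4673 ((0.5059005618095398, 0.24748587608337402), (0.13399142026901245, 0.06602320820093155), 63.81485366821289) 0.11671207541453765
nozzle 275 [0.48912241 0.25557641 0.12081163] [0.48991913 0.25507606 0.12021696] [0.49987581 0.26389994 0.12557202]
0.086 5 [0.48818246 0.28514239 0.09688736] [0.46796051 0.24511774 0.08703124] [0.48002816 0.26935038 0.09196616]
0.1 31 [0.49158841 0.27130652 0.11197678] [0.47864771 0.25081598 0.10888273] [0.48209028 0.26384884 0.11076625]
0.11 347 [0.49987581 0.27130652 0.12557202] [0.47836902 0.24725288 0.11002202] [0.48823791 0.2565268  0.11869101]
```

View pics/w1.png

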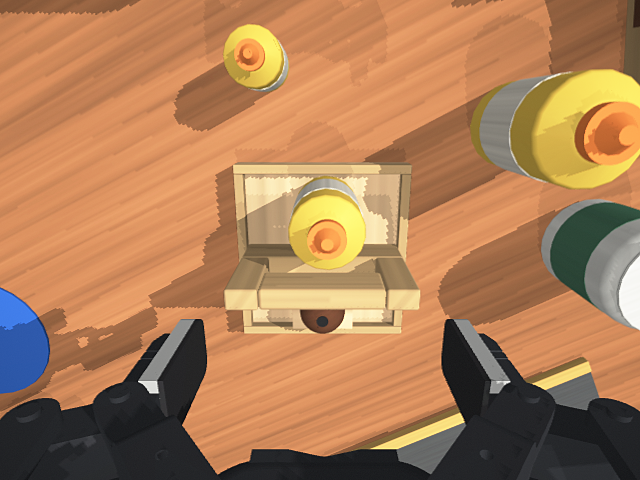

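```bash
python3 -m inch '[-0.002,-0.001,0.035,0,0, -0.002,-0.001,0.07,0,0, -0.002,-0.001,0.1,0,0, -0.002,-0.001,0.13,0,0, -0.002,-0.001,0.15,0,0, -0.002,-0.001,0.158,0,0, -0.002,-0.001,0.158,0,0, -0.002,-0.001,0.158,0,60]' 30; python3 -m inch '[0,0,0,0,120, 0,0,0,0,160, 0,0,0,0,200, 0,0,0,0,200, 0,0,0,0,200, 0,0,0,0,200, 0,0,0,0,200, 0,0,0,0,200]' 30
```

```text
t: 3.98
position: [0.4877, 0.2576, 0.2422]
tool_rot: [3.141, 0.0, 2.688]
force: [0.1, 0.3, -0.3]
opening: 0.885
t: 4.65
position: [0.4888, 0.2571, 0.2437]
tool_rot: [3.138, 0.003, 2.686]
force: [-0.9, 1.8, 7.5]
opening: 0.619
```

```bash
python3 -m inch '[0,0,-0.008,0,200, 0,0,-0.02,0,200, 0,0,-0.035,0,200, 0,0,-0.055,0,200, 0,0,-0.08,0,200, 0,0,-0.11,0,200, 0,0,-0.12,0,200, 0,0,-0.12,0,200]' 30; python3 - <<'E'
from h import *
st();im=cam('wrist');cv2.imwrite('pics/w2.png',im['frame']);shift([.466,-.116,.36],None)
for t in ['bottle_mid','glue_mat']:
  for d in spotter.landmark_of(t,'wrist'):print(t,d['score'],d['location'],onz(im,d['location'],0.003))
C=cloud(im);F=im['frame'].astype(int)
E
```

```text
t: 5.32
position: [0.4887, 0.2568, 0.3647]
tool_rot: [3.137, 0.005, 2.687]
force: [0.6, -0.4, -2.0]
opening: 0.622
t 5.32 p [0.4887 0.2568 0.3647] rot [3.1372 0.005  2.6868] F [ 0.55 -0.38 -2.03] op 0.622 q [ 0.28  0.48  1.66 -0.    0.99 -0.83]
shift mm [-143.9 -344.3    2.4] turn 0 rows>= 9.0
bottle_mid 0.97 [324.7, 350.8] [0.61399926 0.19931698 0.003     ]
bottle_mid 0.87 [606.2, 131.9] [0.53352981 0.48441807 0.003     ]
bottle_mid 0.85 [242.9, 50.4] [0.35773461 0.25733564 0.003     ]
```

View pics/w2.png

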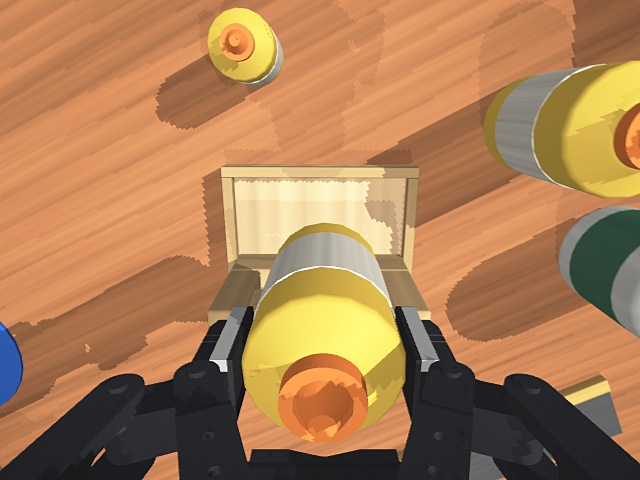

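```bash
python3 -m inch '[0,0,-0.02,0,200, -0.005,-0.012,-0.035,0,200, -0.013,-0.032,-0.04,0,200, -0.024,-0.058,-0.04,0,200, -0.037,-0.088,-0.04,0,200, -0.05,-0.118,-0.04,0,200, -0.063,-0.148,-0.04,0,200, -0.075,-0.178,-0.04,0,200]' 30;python3 -m inch '[-0.012,-0.03,0,0,200, -0.025,-0.06,0,0,200, -0.037,-0.09,0,0,200, -0.05,-0.12,0,0,200, -0.06,-0.145,0,0,200, -0.066,-0.16,0,0,200, -0.069,-0.166,0,0,200, -0.069,-0.166,0,0,200]' 30; python3 - <<'E'
from h import *
st()
for c in ['wrist','side']:
    im=cam(c);cv2.imwrite(f'pics/{c}3.png',im['frame'])
    F=im['frame'].astype(int)
    bl=((F[...,0]>110)&(F[...,2]<90)&(F[...,0]-F[...,2]>70)).astype(np.uint8)
    n,l,s,ce=cv2.connectedComponentsWithStats(bl)
    k=1+s[1:,4].argmax();v,u=np.nonzero(l==k);
    P=np.array([onz(im,(a,b),.003) for a,b in zip(u,v)])
    print(c,s[k],'vis range',P.min(0),P.max(0))
    h=cv2.convexHull(P[:,:2].astype(np.float32))[:,0]
    # circle fit radius fixed 65 mm to outer hull
    from scipy.optimize import least_squares
    o=least_squares(lambda x:np.hypot(h[:,0]-x[0],h[:,1]-x[1])-.065,[.466,-.115],loss='soft_l1',f_scale=.002);print(o.x,np.abs(o.fun).mean())
    print([ (d['score'],onz(im,d['location'],0)) for d in spotter.landmark_of('glue_mat',c)])
E
```

```text
t: 6.13
position: [0.4765, 0.0624, 0.3997]
tool_rot: [-3.14, -0.004, 2.687]
force: [0.1, -0.7, -3.3]
opening: 0.62
t: 6.8
position: [0.4661, -0.1169, 0.4002]
tool_rot: [3.142, -0.003, 2.684]
force: [-0.4, 0.6, -2.5]
opening: 0.619
t 6.8 p [ 0.4661 -0.1169  0.4002] rot [ 3.1416e+00 -3.0000e-03  2.6841e+00] F [-0.42  0.57 -2.53] op 0.619 q [-0.48  0.34  1.79 -0.    1.01 -1.59]
wrist [  252   127   142   123 12624] vis range [ 0.40046322 -0.18105793  0.003     ] [ 0.52459274 -0.05217413  0.003     ]
[ 0.46541075 -0.11672354] 0.0005409771390243774
[(0.92, array([ 0.46683882, -0.11609786,  0.        ]))]
side [ 400  328   69   50 2341] vis range [0.11371786 0.19725927 0.003     ] [0.28646966 0.36651984 0.003     ]
[0.1909626  0.30693882] 0.027811140830502675
[(0.82, array([ 0.46455135, -0.12471831,  0.        ]))]
```

```bash
python3 -m inch '[0,0,0.03,0,200, 0,0,0.06,0,200, 0,0,0.09,0,200, 0,0,0.12,0,200, 0,0,0.145,0,200, 0,0,0.158,0,200, 0,0,0.16,0,200, 0,0,0.16,0,200]' 30;python3 -m inch '[0,0,0.002,0,200, 0,0,0.004,0,200, 0,0,0.006,0,200, 0,0,0.006,0,200]'
```

```text
t: 7.67
position: [0.4664, -0.1146, 0.2411]
tool_rot: [3.141, -0.002, 2.688]
force: [0.7, -0.2, -3.1]
opening: 0.617
t: 8.0
position: [0.4665, -0.1156, 0.2363]
tool_rot: [-3.142, 0.001, 2.687]
force: [-0.1, 0.2, -2.1]
opening: 0.621
```

```bash
python3 -m inch '[0,0,0.002,0,200, 0,0,0.003,0,200, 0,0,0.003,0,200, 0,0,0.003,0,200]'; python3 -m inch '[0,0,0.001,0,200, 0,0,0.001,0,200]'
```

```text
t: 8.33
position: [0.4663, -0.1157, 0.2328]
tool_rot: [-3.142, 0.0, 2.687]
force: [-0.3, 0.3, -2.8]
opening: 0.621
t: 8.5
position: [0.4664, -0.1156, 0.2326]
tool_rot: [-3.142, 0.001, 2.687]
force: [-0.8, 1.2, 5.9]
opening: 0.62
```

```bash
python3 -m inch '[0,0,0,0,120, 0,0,0,0,60, 0,0,0,0,0, 0,0,0,0,0, 0,0,0,0,0, 0,0,0,0,0]'; python3 -m inch '[0,0,-0.015,0,0, 0,0,-0.04,0,0, 0,0,-0.075,0,0, 0,0,-0.11,0,0, 0,0,-0.14,0,0, 0,0,-0.16,0,0, 0,0,-0.167,0,0, 0,0,-0.167,0,0]'; python3 - <<'E'
from h import *
st();im=cam('wrist');cv2.imwrite('pics/w4.png',im['frame']);C=cloud(im)
hsv=cv2.cvtColor(im['frame'],cv2.COLOR_BGR2HSV)
y=(C[...,2]>.1)&(C[...,2]<.13)&(abs(C[...,0]-.466)<.06)&(abs(C[...,1]+.116)<.06)&(hsv[...,1]>170)
print('nozzle',y.sum(),(C[y].max(0)+C[y].min(0))/2,C[y].max(0))
shift([.527,.2365,.40],1.1135);shift([.527,.2365,.40],1.1135-np.pi)
E
```

```text
t: 9.0
position: [0.4664, -0.1157, 0.2316]
tool_rot: [-3.142, 0.0, 2.687]
force: [0.0, 0.7, 0.3]
opening: 1.003
t: 9.67
position: [0.4666, -0.1157, 0.4003]
tool_rot: [-3.142, 0.004, 2.687]
force: [-1.0, 0.2, -0.1]
opening: 0.999
t 9.67 p [ 0.4666 -0.1157  0.4003] rot [-3.1415  0.0043  2.6869] F [-1.02  0.16 -0.14] op 0.999 q [-0.48  0.34  1.79  0.    1.01 -1.59]
nozzle 501 [ 0.46660121 -0.11481375  0.10765529] [ 0.47739883 -0.10191644  0.11525736]
shift mm [100.  343.   -1.4] turn 1.573 rows>= 13.0
shift mm [100.  343.   -1.4] turn -1.568 rows>= 13.0
```

View pics/w4.png

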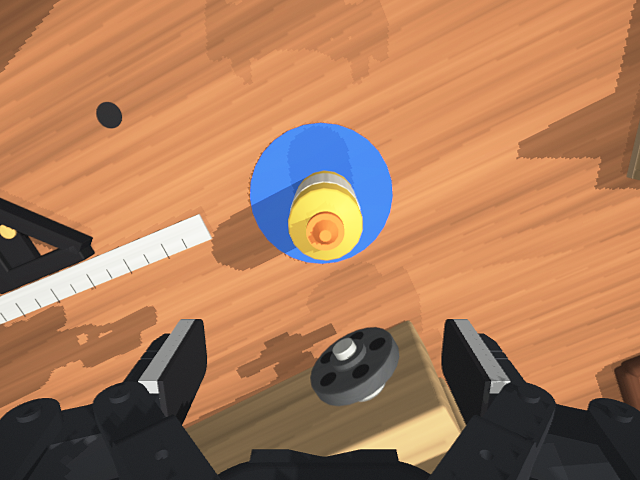

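```bash
python3 -m inch '[0.005,0.017,0,0.1,0, 0.012,0.042,0,0.22,0, 0.019,0.067,0,0.34,0, 0.026,0.092,0,0.46,0, 0.034,0.117,0,0.58,0, 0.042,0.142,0,0.7,0, 0.05,0.17,0,0.82,0, 0.057,0.197,0,0.94,0]' 40 >/dev/null; python3 -c "
from h import *
st();shift([.527,.2365,.40],1.1135)"
```

```text
t 10.38 p [0.501  0.0877 0.3961] rot [-3.1362e+00 -1.2000e-03  1.7406e+00] F [ 0.56 -1.28 -0.37] op 1.003 q [-0.05  0.38  1.73  0.    1.03 -0.22]
shift mm [142.2  50.7  -4. ] turn 0.627 rows>= 6.0
```

```bash
python3 -m inch '[0.025,0.009,0,0.12,0, 0.05,0.018,0,0.24,0, 0.075,0.027,0,0.36,0, 0.1,0.036,0,0.48,0, 0.125,0.045,0,0.59,0, 0.14,0.05,0,0.627,0, 0.14,0.05,0,0.627,0, 0.14,0.05,0,0.627,0]' >/dev/null; python3 - <<'E'
from h import *
st();im=cam('wrist');cv2.imwrite('pics/w5.png',im['frame']);C=cloud(im)
m=(abs(C[...,0]-.527)<.09)&(abs(C[...,1]-.2365)<.09)&(C[...,2]>.111)&(C[...,2]<.122)
r=cv2.minAreaRect(C[m][:,:2].astype(np.float32));print(m.sum(),r,np.median(C[m][:,2]))
P=C[m][:,:2];a=np.radians(63.8);e=np.array([np.cos(a),np.sin(a)]);n=np.array([e[1],-e[0]])
print('pct n',np.percentile(P@n,[1,5,50,95,99]),'e',np.percentile(P@e,[1,50,99]))
u,s,vt=np.linalg.svd(P-P.mean(0),full_matrices=False);print('dir',np.degrees(np.arctan2(vt[0,1],vt[0,0])))
hsv=cv2.cvtColor(im['frame'],cv2.COLOR_BGR2HSV)
d=(hsv[...,2]<80)&(C[...,2]>.045)&(C[...,2]<.07)&(abs(C[...,0]-.567)<.06)&(abs(C[...,1]-.216)<.06)
print('ball',d.sum(),(C[d].max(0)+C[d].min(0))/2,C[d].max(0))
print('tcp n,e',robot.state()['position'][:2]@n,robot.state()['position'][:2]@e)
E
```

```text
t 11.05 p [0.5258 0.2334 0.3961] rot [-3.138   0.0035  1.1226] F [-0.83 -0.77 -0.31] op 1.003 q [ 0.22  0.47  1.57 -0.    1.11  0.67]
5032 ((0.5283377170562744, 0.23664726316928864), (0.1340693086385727, 0.0160285085439682), 63.6355094909668) 0.11675741398447381
pct n [0.36162347 0.36234345 0.36960039 0.37669262 0.37742536] e [0.3813171  0.45334456 0.51159069]
dir -116.43943394078897
ball 753 [0.5687353  0.21756398 0.05577644] [0.58776301 0.23649721 0.06647704]
tcp n,e 0.3690912127954604 0.44091544197497856
```

View pics/w5.png

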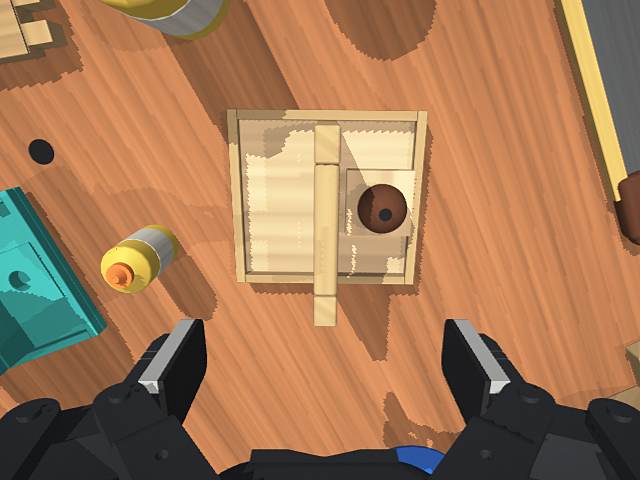

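```bash
python3 -c "
from h import *
shift([.5283,.2366,.254],1.110)"
```

```text
shift mm [  5.1   1.  142.5] turn 0.011 rows>= 4.0
```

```bash
python3 -m inch '[0.004,0.001,0.01,0.011,60, 0.004,0.001,0.03,0.011,110, 0.004,0.001,0.055,0.011,110, 0.004,0.001,0.08,0.011,110, 0.004,0.001,0.09,0.011,110, 0.004,0.001,0.09,0.011,110, 0.004,0.001,0.09,0.011,110]' 40; python3 -c "
from h import *
shift([.5283,.2366,.254],1.110)"
```

```text
t: 11.68
position: [0.5292, 0.2355, 0.3082]
tool_rot: [-3.141, 0.001, 1.108]
force: [0.3, 0.1, -0.0]
opening: 0.567
shift mm [ 0.6 -1.3 54.2] turn -0.002 rows>= 2.0
```

```bash
python3 -m inch '[0,-0.001,0.015,0,110, 0,-0.001,0.03,0,110, 0,-0.001,0.044,0,110, 0,-0.001,0.052,0,110, 0,-0.001,0.054,0,110, 0,-0.001,0.054,0,110]' 40;  python3 -m inch '[0,0,0,0,140, 0,0,0,0,165, 0,0,0,0,185, 0,0,0,0,205, 0,0,0,0,225, 0,0,0,0,240, 0,0,0,0,240, 0,0,0,0,240]' 40; python3 -c "
from h import *
st()"
```

```text
t: 12.18
position: [0.5285, 0.2365, 0.2552]
tool_rot: [3.141, -0.001, 1.109]
force: [-0.1, 0.5, 0.7]
opening: 0.568
t: 12.85
position: [0.5278, 0.2369, 0.2554]
tool_rot: [-3.141, -0.0, 1.109]
force: [-1.5, 2.2, 6.3]
opening: 0.178
t 12.85 p [0.5278 0.2369 0.2554] rot [-3.1413e+00 -3.0000e-04  1.1092e+00] F [-1.48  2.2   6.31] op 0.178 q [0.23 0.67 1.67 0.   0.8  0.69]
```

```bash
python3 -m inch '[0,0,0,0,240, 0,0,0,0,240, 0,0,-0.004,0,240, 0,0,-0.01,0,240, 0,0,-0.018,0,240, 0,0,-0.028,0,240, 0,0,-0.036,0,240, 0,0,-0.04,0,240]' 70; python3 -m inch '[0,0,-0.006,0,240, 0,0,-0.016,0,240, 0,0,-0.03,0,240, 0,0,-0.05,0,240, 0,0,-0.07,0,240, 0,0,-0.085,0,240, 0,0,-0.09,0,240, 0,0,-0.09,0,240]' 70; python3 - <<'E'
from h import *
st()
im=cam('side');a=im['frame'];im=cam('wrist');cv2.imwrite('pics/c6.png',np.hstack([a[200:400,150:550],im['frame'][40:440,::][::2,120:520]]))
shift([.544,-.2015,.39])
E
```

```text
t: 13.52
position: [0.5286, 0.2366, 0.2963]
tool_rot: [3.14, -0.002, 1.109]
force: [0.1, 0.4, -4.7]
opening: 0.179
t: 14.18
position: [0.5284, 0.2367, 0.3866]
tool_rot: [3.139, -0.002, 1.109]
force: [-0.1, 0.9, -5.9]
opening: 0.177
t 14.18 p [0.5284 0.2367 0.3866] rot [ 3.1386e+00 -2.4000e-03  1.1089e+00] F [-0.07  0.94 -5.92] op 0.177 q [ 0.23  0.49  1.57 -0.    1.08  0.69]
shift mm [-384.7  209.9   -5.6] turn 0 rows>= 11.0
```

View pics/c6.png

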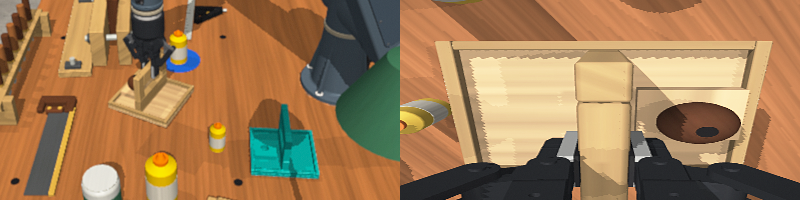

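```bash
python3 -m inch '[-0.004,0.002,-0.004,0,240, -0.013,0.007,-0.01,0,240, -0.026,0.014,-0.018,0,240, -0.044,0.024,-0.028,0,240, -0.066,0.036,-0.036,0,240, -0.088,0.048,-0.042,0,240, -0.11,0.06,-0.046,0,240, -0.132,0.072,-0.048,0,240]' 70; python3 -m inch '[-0.022,0.012,0,0,240, -0.044,0.024,0,0,240, -0.066,0.036,0,0,240, -0.088,0.048,0,0,240, -0.11,0.06,0,0,240, -0.132,0.072,0,0,240, -0.15,0.082,0,0,240, -0.165,0.09,0,0,240]'; python3 -c "
from h import *
st();shift([.543,-.2015,.435],1.109)"
```

```text
t: 14.95
position: [0.5336, 0.0844, 0.4332]
tool_rot: [3.141, 0.0, 1.109]
force: [0.2, 0.0, -5.8]
opening: 0.182
t: 15.62
position: [0.5403, -0.1041, 0.4324]
tool_rot: [-3.141, 0.001, 1.107]
force: [0.2, 0.3, -5.5]
opening: 0.176
t 15.62 p [ 0.5403 -0.1041  0.4324] rot [-3.1409e+00  1.1000e-03  1.1073e+00] F [ 0.2   0.32 -5.53] op 0.176 q [-0.39  0.39  1.59 -0.    1.16  0.07]
shift mm [-85.9  46.   -2.5] turn -0.002 rows>= 3.0
```

```bash
python3 -m inch '[-0.015,0.008,0,0,240, -0.03,0.016,-0.001,0,240, -0.045,0.024,-0.002,0,240, -0.058,0.031,-0.002,0,240, -0.068,0.037,-0.002,0,240, -0.077,0.041,-0.002,0,240, -0.083,0.044,-0.002,0,240, -0.085,0.045,-0.002,0,240]';python3 -m inch '[0,0,0,0,240, 0,0,0,0,240, 0,0,0,0,240, 0,0,0,0,240]'; python3 - <<'E'
from h import *
st()
ims=[]
for c in ['side','wrist','top']:
    im=cam(c);C=cloud(im);ims.append(im['frame'])
    for t,z in [('pin_top',.217),('ball_center',.22)]:
        for d in spotter.landmark_of(t,c)[:2]:print(c,t,round(d['score'],2),np.round(d['location']),onz(im,d['location'],z).round(3))
    V=cv2.cvtColor(im['frame'],cv2.COLOR_BGR2HSV)[...,2]
    m=(V<90)&(abs(C[...,0]-.583)<.03)&(abs(C[...,1]+.2215)<.03)&(C[...,2]>.19)&(C[...,2]<.26)
    if m.sum():print(c,'ball depth',m.sum(),((C[m].max(0)+C[m].min(0))/2).round(3),C[m].max(0).round(3))
    m=(abs(C[...,0]-.682)<.03)&(abs(C[...,1]+.27)<.03)&(C[...,2]>.2)&(C[...,2]<.235)
    if m.sum():print(c,'pin depth',m.sum(),np.median(C[m],0).round(3),C[m].max(0).round(3))
    m=(abs(C[...,0]-.543)<.13)&(abs(C[...,1]+.2)<.13)&(C[...,2]>.175)&(C[...,2]<.215)&(V>120)
    if m.sum()>50:
        P=C[m];A=np.c_[P[:,:2],np.ones(len(P))];
        from scipy.optimize import least_squares
        o=least_squares(lambda x:A@x-P[:,2],[0,0,.2],loss='soft_l1',f_scale=.003).x;print(c,'tray slope deg',np.degrees(o[:2]).round(1))
cv2.imwrite('pics/c7.png',np.hstack([ims[0][100:400,150:450],ims[1][::2,::2][:,:].repeat(1,0)[:240].__class__(0) if 0 else cv2.resize(ims[1],(400,300))]))
E
```

```text
t: 16.28
position: [0.5431, -0.1987, 0.4345]
tool_rot: [-3.141, 0.0, 1.108]
force: [-0.1, -0.2, -5.1]
opening: 0.178
t: 16.62
position: [0.5431, -0.1969, 0.4347]
tool_rot: [-3.141, -0.0, 1.11]
force: [0.0, 0.2, -5.8]
opening: 0.178
t 16.62 p [ 0.5431 -0.1969  0.4347] rot [-3.1412e+00 -2.0000e-04  1.1098e+00] F [ 0.02  0.24 -5.76] op 0.178 q [-0.54  0.43  1.52  0.    1.19 -0.08]
side pin_top 0.65 [257. 179.] [ 0.693 -0.256  0.217]
side ball_center 0.6 [294. 182.] [ 0.575 -0.229  0.22 ]
side ball depth 10 [ 0.592 -0.199  0.223] [ 0.597 -0.195  0.23 ]
side pin depth 17 [ 0.685 -0.262  0.21 ] [ 0.69  -0.251  0.218]
side tray slope deg [ 1.3 -0.9]
wrist ball_center 0.69 [419. 282.] [ 0.586 -0.219  0.22 ]
wrist ball_center 0.52 [479. 191.] [ 0.627 -0.189  0.22 ]
wrist ball depth 2460 [ 0.578 -0.215  0.224] [ 0.603 -0.195  0.245]
wrist pin depth 1277 [ 0.682 -0.264  0.201] [ 0.697 -0.253  0.219]
wrist tray slope deg [2.  0.1]
top pin_top 0.86 [402. 160.] [ 0.689 -0.269  0.217]
top pin depth 12 [ 0.685 -0.269  0.213] [ 0.69  -0.264  0.222]
top tray slope deg [-0.9  4. ]
```

View pics/c7.png

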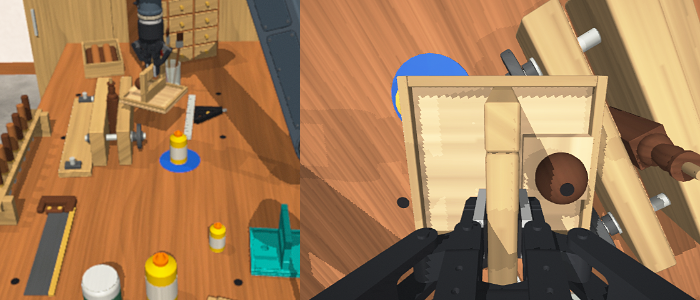

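```bash
python3 -m inch '[0,0,0,0,240, 0,0,0,0,240, 0,0,0,0,240, 0,0,0,0,240]'; python3 -c "
from h import *
st();print(robot.close_job())"
```

```text
t: 17.4
position: [0.5431, -0.1977, 0.4347]
tool_rot: [3.142, -0.0, 1.109]
force: [-0.5, -0.7, -5.1]
opening: 0.173
t 17.4 p [ 0.5431 -0.1977  0.4347] rot [ 3.1416 -0.      1.1087] F [-0.5  -0.74 -5.09] op 0.173 q [-0.54  0.43  1.52  0.    1.19 -0.08]
the job is handed in; nothing more can be done
None
```

The job is handed in at about 17.4 s: the glue bottle stands on the blue mat, and the arm is holding the tray by the spindle with the ball in its pocket. No verdict was reported.

- **Bottle:** I lifted the middle-sized one out of the plywood tray, set it down upright and let it go. The wrist camera put it about 2 mm from the mat's centre. The last side picture shows it still standing there.
- **Tray:** I picked it up by the handle with a 70 N grip and carried it level to the vise. The wrist force stayed at about 5–6 N, with no sign of a bump.
- **Final position:** The ball is in its pocket in the last picture. It is about 11 cm horizontally from the pin and 6 mm above the pin's top (0.223 m against 0.217 m).
- **Level:** The flange reads level, and the wrist camera's depth gives a tray tilt of about 2°.

**Checks that disagreed:**
- The top camera's tilt fit came out near 4°. I set it aside because the arm partly hides the tray from there.
- The cameras differ by about 1 cm on where the pin is, well inside the 155 mm limit.

**Slip:** I typed the very first row in millimetres instead of metres. The step limit held it to a harmless 4 cm in the intended direction.

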